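# Find the loaded dye beaker and show it to the code reader

### The arm

A 6-joint arm with a two-finger parallel gripper is mounted at the origin on the work surface. World frame = base frame: x ahead of the robot, y to its left, z up, the work surface at z = 0. Lengths are in m, angles in rad, forces in N, time in s.
With the tool pointing down it reaches from about 0.3 to 0.775 m from the base axis. Payload 14.6 kg.
Tool frame: the origin (TCP) lies on the mounting face of the last link; the fingertips stand 199 mm ahead of it and the grasp point (between the pads) lies 180 mm ahead of it; z points along the fingers, y is the line along which they close (so a half turn about z gives the same grasp; the last joint's range is limited). The gripper opens to 94 mm and grips with 3 to 60 N. Pads are 16 mm wide; open, the fingers measure 119 mm over their backs; the gripper's body (75 mm by 177 mm) begins 78 mm behind the grasp point.
Start: joints at [-1.185, 0.3, 1.521, -0, 1.321, -0.067], TCP at [0.241, -0.495, 0.405] pointing down, gripper open.
Joint ranges: [-3.03, 3.03], [-0.79, 2.21], [0.23, 2.52], [-1.04, 4.18], [0, 3.07], [-2.55, 2.55]. Speed limits (rad/s): [2.22, 2.22, 2.57, 3.14, 3.14, 3.14].

### API

Orientations are given as [roll, pitch, yaw] about the fixed x, y, z axes, in that order (R = Rz(yaw) Ry(pitch) Rx(roll)).
In Python, from station import telemetry, cams, workorder, finder gives the robot as it stands.
- The arm moves only by the tool jog_arm, never from a script. Its argument "rows" is a list of rows, each an object with "gripper": the finger opening in m, from 0 to 0.094; "slide": the shift along the tool's x, y, z in m, a list of three; "spin": the turn about the tool's z in rad. In form: [{"gripper": gripper, "slide": [tx, ty, tz], "spin": spin}, ...]. A call has 1 to 8 rows; each row is the pose to reach, as a shift and turn from the pose commanded when the call began, along the tool's axes at that moment; what a row does not reach only later rows make up. A row lasts 1/10 s, in which the tool goes at most 50 mm and 8.59 degrees, less where a joint would pass 70% of its speed; a pose out of reach is approached as far as the arm can. A call with a gripper value outside its range is refused whole. The fingers move at their own pace and stop on an object; "squeeze" is the grip in N (left out, the last holds). Time passes only in rows, so rows that repeat a pose let the fingers close. It gives the time, the measured TCP pose, the force, the opening and the grip force at its end, in the units of the state.
- telemetry.get_obs(): the state, without advancing time (a new reading comes with each control period).
- cams.camera(name): name is "side" or "top"; returns (picture, depth): 384x512x3 uint8, red, green, blue; 384x512 float32, m along the optical axis (not along the pixel's ray), 0 where there is no reading.
- cams.camera_info(name): a dict with "camera_matrix" (3x3 intrinsics, pixels), "k1" (the pictures are not rectified: a ray, as slopes to the right and down, at radius r is drawn at 1 + k1 r^2 times it, then the intrinsics apply), "R" (3x3) and "t" (3): a world point X has camera coordinates R X + t. Camera axes: x right, y down, z forward; pixel columns grow to the right and rows downward; lengths in m; the calibration is good to about 2 mm. A picture is of the moment at which its call begins. camera_info takes no time and is no camera call.
- workorder.hand_in(): hands the job in; it is judged then, once.
Trained networks look in the newest picture that a camera, given by its name, has taken for a name from the list of things; names that differ only in an ending like _2 or _b are one class to them, and where a whole thing is asked for, a point or a joint stands for the part that bears it (a point fixed in the world has none). Each returns a list of dicts, best first, with "confidence" (0 to 1); they miss things now and then, are a little off and sometimes report something else, mostly with a low value. They report only what shows in the picture. A call takes as long as a camera call.
- finder.find_in(target, camera): "point" ([x, y, z] in m, in world coordinates, good to about 4 mm: the middle of the surface that is visible of it).
- finder.masks_of(target, camera): "region" (384x512 bool, what is visible of it).
The state is a dict: "time_s": time; "qpos": joint angles; "joint_vel": joint speeds; "tau": joint torques, N m; "ee_pos": TCP position; "eef_rot": TCP orientation; "force": force on the tool from outside, world axes, zero at the start; "moment": the same for the moment, N m; "grip_width": finger opening in m; "grip_force": force on a finger pad.
Only numpy, scipy, OpenCV 4.12 (cv2) and the standard library are available. Lean on these libraries where they do the work, as an engineer would, in place of code of your own. Each camera call takes 0.05 s, during which the arm holds its last target. There are 200 camera calls.

### The job

Take the channel-shaped guard off the two steel dye beakers in the rack and hang it over the rail. Then lift the left beaker (the robot's left) clear of the rack and set it back in its place, lift the right one clear, and judge by force which of the two is heavier. Finish while holding the heavier one still and upright about 5 cm above the middle of the code reader's glass window, the other standing in its own place in the rack and the guard hanging on the rail; leave the bottle, cup and jar nearby where they are.

Things in the scene. Friction and masses are not known exactly. Their poses are not given: they have to be found in the camera images.
- guard: inverted-U channel of steel sheet, 150 mm long (y), 40 mm wide outside, 36 mm inside (x), 35 mm high, top plate 3 mm, side flaps 2 mm thick; 0.16 kg. At the start its top plate rests on the necks of both beakers, flaps beside the necks, ending 4 mm above the lids. Origin: centre, level with the lower edges of the flaps; z up.
- guard_mid (a point): middle of the underside of the guard's top plate (32 mm above the guard's origin)
- rail: fixed stand with a horizontal round bar of 16 mm diameter, 280 mm between its two posts, along the body's y axis; bar axis 160 mm above the bench. Either left or right of the rack. Origin: on the bench under the middle of the bar.
- rail_mid (a point): middle of the bar, on its axis; y along the bar, z up
- rack: fixed aluminium rack, 90 x 220 mm (x, y), 36 mm tall: a 6 mm base plate and, at 30 to 36 mm height, a plate with two 66 mm holes 100 mm apart along y that keep the beakers in place. Origin: centre of the underside.
- nest_left (a point): centre of the left (+y) place, on the upper face of the rack's base plate, 6 mm above the bench, where the beaker's underside stands
- nest_right (a point): the same for the right (-y) place
- beaker_left: closed steel beaker in the rack's left place: body 54 mm diameter, 100 mm tall; lid 55 mm diameter, 8 mm thick; on it a solid neck 30 mm diameter, 36 mm tall, good to grip; 144 mm in all. Origin: centre of the underside, z up. The two look alike; each weighs 0.2 to 0.7 kg with unseen contents, either may be heavier, by at least 0.15 kg.
- beaker_right: closed steel beaker in the rack's right place: body 54 mm diameter, 100 mm tall; lid 55 mm diameter, 8 mm thick; on it a solid neck 30 mm diameter, 36 mm tall, good to grip; 144 mm in all. Origin: centre of the underside, z up. The two look alike; each weighs 0.2 to 0.7 kg with unseen contents, either may be heavier, by at least 0.15 kg.
- reader: fixed flat code reader, grey housing 120 x 120 x 30 mm with a round glass window of 68 mm diameter in the middle of its top; on the other side of the rack from the rail. Origin: centre of the underside.
- reader_window (a point): centre of the glass window, on top of the reader, 30 mm above the bench; z up
- flask: bystander: amber bottle, 60 mm diameter, 130 mm tall; origin centre of underside
- cup: bystander: white cup, 70 mm diameter, 80 mm tall; origin centre of underside
- jar: bystander: white jar, 60 mm diameter, 70 mm tall; origin centre of underside

How it is judged:
On the way, in this order (a step that is already met when the one before it is completed fails the run):
1. the guard hangs over the rail, let go (x of guard_mid in the frame of rail_mid between -0.015 and 0.015 m and y of guard_mid in the frame of rail_mid between -0.075 and 0.075 m and z of guard_mid in the frame of rail_mid between 0 and 0.016 m and angle between guard's own z axis and vertical below 0.7 rad and angle between the y axis of guard and the y axis of rail_mid, either way round below 0.35 rad and contact force between guard and rail above 0.8 N and contact force between guard and the fingers below 0.1 N), for 0.2 s.
2. the left beaker is lifted clear of the rack, the right one standing in its place (height (world z) of beaker_left above 0.035 m and contact force between beaker_left and rack below 0.05 N and contact force between beaker_left and the fingers above 1 N and horizontal distance between beaker_right and nest_right below 0.015 m and height (world z) of beaker_right below 0.011 m and angle between beaker_right's own z axis and vertical below 0.1 rad and contact force between beaker_right and the fingers below 0.1 N and contact force between beaker_right and rack above 1 N), for 0.2 s.
3. the left beaker is set back in its place and let go (horizontal distance between beaker_left and nest_left below 0.015 m and height (world z) of beaker_left below 0.011 m and angle between beaker_left's own z axis and vertical below 0.1 rad and contact force between beaker_left and the fingers below 0.1 N and contact force between beaker_left and rack above 1 N), for 0.1 s.
4. the right beaker is lifted clear of the rack, the left one standing in its place (all of step 3 and height (world z) of beaker_right above 0.035 m and contact force between beaker_right and rack below 0.05 N and contact force between beaker_right and the fingers above 1 N), for 0.2 s.
At the end, for the whole second after the job is handed in: Heavier beaker held still in the fingers, tilt under 0.2 rad, underside 20-90 mm above the window, within 25 mm of its centre; the lighter let go within 15 mm of its own rack place (rack carries under 3.9 N); guard let go on the bar, top plate resting on it, tilt under 0.7, along it within 0.35 rad (all of step 1 and ((horizontal distance between beaker_left and reader_window below 0.025 m and z of beaker_left in the frame of reader_window between 0.02 and 0.09 m and angle between beaker_left's own z axis and vertical below 0.2 rad and linear speed of beaker_left below 0.03 m/s and contact force between beaker_left and the fingers above 2 N and contact force between beaker_left and rack below 0.05 N and contact force between beaker_left and reader below 0.05 N and horizontal distance between beaker_right and nest_right below 0.015 m and height (world z) of beaker_right below 0.011 m and angle between beaker_right's own z axis and vertical below 0.1 rad and contact force between beaker_right and the fingers below 0.1 N and contact force between beaker_right and rack between 1 and 3.9 N) or (horizontal distance between beaker_right and reader_window below 0.025 m and z of beaker_right in the frame of reader_window between 0.02 and 0.09 m and angle between beaker_right's own z axis and vertical below 0.2 rad and linear speed of beaker_right below 0.03 m/s and contact force between beaker_right and the fingers above 2 N and contact force between beaker_right and rack below 0.05 N and contact force between beaker_right and reader below 0.05 N and horizontal distance between beaker_left and nest_left below 0.015 m and height (world z) of beaker_left below 0.011 m and angle between beaker_left's own z axis and vertical below 0.1 rad and contact force between beaker_left and the fingers below 0.1 N and contact force between beaker_left and rack between 1 and 3.9 N))); the arm keeps its last pose, push and grip.
It fails at once if the bottle, cup or jar is moved by more than 30 mm (distance of any of flask, cup, jar from where it was at the start of the episode above 0.03 m).
It fails at once if a beaker is tipped by more than 0.8 rad (angle between any of beaker_left, beaker_right's own z axis and vertical above 0.8 rad).
It also fails if it takes over 69 s, if anything falls off the work surface, if the arm or the gripper's body presses on something with over 40 N, if the wrist force passes 120 N, or if a joint passes its speed limit or range.

## Working session

There is one attempt and no reset: what is moved stays moved. The work goes in short steps, Python scripts to look and compute and a tool call to move; the robot and the scene stay as the last step left them, time stands still between calls to the robot, and variables do not carry over. Pictures are saved under pics/ and viewed, at most 10 in all, crops included, and the job is handed in when it is done.

Besides the shell and the picture viewer there is one more tool, called after "Request:" as name([rows], argument=value, ...), one row to a line, values as JSON. jog_arm: Moves the arm, as the interface text tells. Its arguments: {"type":"object","properties":{"rows":{"type":"array","items":{"type":"object","properties":{"gripper":{"type":"number"},"slide":{"type":"array","items":{"type":"number"}},"spin":{"type":"number"}}}},"squeeze":{"type":"number"}},"required":["rows"]}

```bash
mkdir -p pics; cat > h.py <<'E'
import numpy as np, cv2
from station import telemetry, cams, workorder, finder
def cloud(name):
    im,d=cams.camera(name); c=cams.camera_info(name); K=np.array(c["camera_matrix"]);k1=c["k1"]
    h,w=d.shape; u,v=np.meshgrid(np.arange(w),np.arange(h))
    p=cv2.undistortPoints(np.stack([u,v],-1).reshape(-1,1,2).astype(float),K,np.array([k1,0,0,0.])).reshape(h,w,2)
    P=np.dstack([p*d[...,None],d]); X=(P-np.array(c["t"]))@np.array(c["R"])
    X[d==0]=np.nan
    return im,X
E
python3 - <<'E'
from h import *
np.set_printoptions(precision=4,suppress=True)
o=telemetry.get_obs(); print(o)
ims=[]
for n in("top","side"):
    im,X=cloud(n); np.save(n+".npy",X); ims.append(im)
    c=cams.camera_info(n);print(n,-np.array(c["R"]).T@np.array(c["t"]))
    for t in("guard","rail","rack","beaker_left","beaker_right","reader","flask","cup","jar"):
        for r in finder.find_in(t,n)[:2]: print(n,t,np.round(r["point"],3),round(r["confidence"],2))
cv2.imwrite("pics/a.png",cv2.cvtColor(cv2.resize(np.vstack(ims),(512,600) if 0 else (400,600)) if 0 else np.hstack(ims),cv2.COLOR_RGB2BGR)[:, :])
a=cv2.imread("pics/a.png");cv2.imwrite("pics/a.png",cv2.resize(a,(800,300)))
cv2.imwrite("pics/top.png",cv2.cvtColor(ims[0],cv2.COLOR_RGB2BGR));cv2.imwrite("pics/side.png",cv2.cvtColor(ims[1],cv2.COLOR_RGB2BGR))
E
```

```text
{'time_s': 0.0, 'qpos': array([-1.1846,  0.3005,  1.5216,  0.    ,  1.3207, -0.0666]), 'joint_vel': array([-0.0014,  0.0025, -0.    , -0.0008, -0.0007, -0.0001]), 'tau': array([  0.0006, -53.1805, -35.2737,   0.0709,   0.0244,  -0.0001]), 'ee_pos': array([ 0.2406, -0.4945,  0.4041]), 'eef_rot': array([-3.1405, -0.0001,  0.4528]), 'force': array([-0.9812,  0.0251,  0.6208]), 'moment': array([0.0016, 0.0051, 0.0439]), 'grip_force': 0.0, 'grip_width': 0.09418496063860098}
top [0.3909 0.0247 1.1274]
top guard [0.517 0.006 0.151] 0.7
top rail [ 0.478 -0.312  0.115] 0.78
top rack [0.495 0.012 0.038] 0.79
top beaker_right [0.747 0.003 0.071] 0.65
top beaker_right [ 0.488 -0.03   0.089] 0.41
top reader [0.493 0.303 0.031] 0.92
top flask [0.726 0.168 0.092] 0.92
top cup [ 0.479 -0.315  0.113] 0.64
top cup [ 0.729 -0.162  0.038] 0.59
side [0.4503 0.5286 0.6424]
side guard [0.514 0.024 0.155] 0.64
side rail [ 0.449 -0.305  0.112] 0.7
side rack [0.504 0.083 0.03 ] 0.6
side beaker_left [0.526 0.076 0.084] 0.6
side beaker_left [ 0.72  -0.145  0.059] 0.33
side beaker_right [ 0.493 -0.017  0.071] 0.6
side reader [0.496 0.294 0.028] 0.95
side flask [0.728 0.192 0.078] 0.69
side cup [ 0.719 -0.144  0.057] 0.95
side jar [0.75  0.018 0.054] 0.83
```

View pics/top.png

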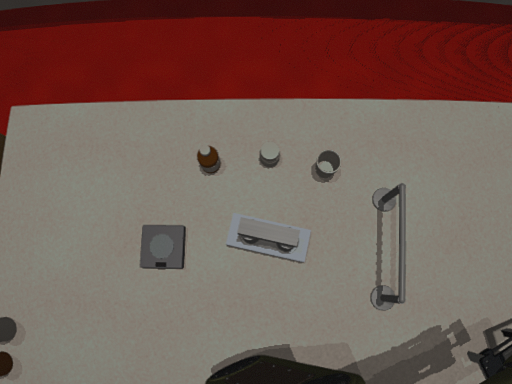

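View pics/side.png

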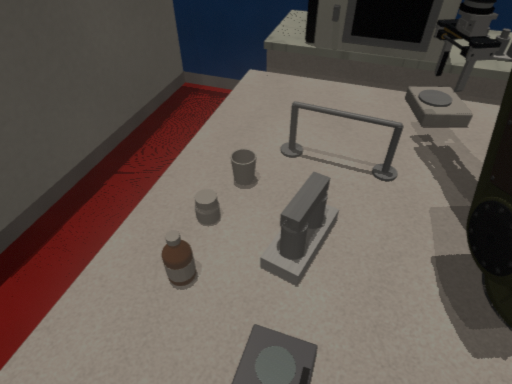

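The top view shows the guard at about (268,234), the rail bar at about (402,243) and the reader at about (162,246). The side view agrees, and the bystanders stand well away. Next I'll fit the geometry from depth.

```bash
cat > fit.py <<'E'
from h import *
np.set_printoptions(precision=4,suppress=True)
def rect(X,zr,box,label):
    P=X.reshape(-1,3); m=(P[:,2]>zr[0])&(P[:,2]<zr[1])&(P[:,0]>box[0])&(P[:,0]<box[1])&(P[:,1]>box[2])&(P[:,1]<box[3])
    Q=P[m]
    if len(Q)<5: print(label,"none");return
    (c,s,a)=cv2.minAreaRect((Q[:,:2]*1000).astype(np.float32))
    w=Q-Q.mean(0); ev,V=np.linalg.eigh(np.cov(w[:,:2].T)); ax=V[:,1]*np.sign(V[1,1])
    print(label,len(Q),"rect c",np.round(c,1),"size",np.round(s,1),"ang",round(a,1),"mean",Q.mean(0),"axis yaw from y deg",round(np.degrees(np.arctan2(-ax[0],ax[1])),2),"zmed",np.median(Q[:,2]))
def allfit(n,X):
    rect(X,(.140,.165),(.4,.65,-.12,.14),n+" guardtop")
    rect(X,(.140,.185),(.3,.65,-.42,-.2),n+" bar")
    rect(X,(.030,.042),(.4,.62,-.16,.18),n+" rack")
    rect(X,(.022,.040),(.35,.6,.2,.42),n+" reader")
E
python3 - <<'E'
from fit import *
for n in("top","side"): allfit(n,np.load(n+".npy"))
c=cams
for n in("top","side"):
    X=np.load(n+".npy"); im,_=cams.camera(n)
    for r in finder.masks_of("reader",n)[:1]:
        g=r["region"]; P=X[g]; 
        print(n,"reader mask",np.nanmean(P,0))
# window from top image: circle brighter
im,X=cloud("top"); print(im[246,140:186,:].sum(1))
E
```

```text
top guardtop 1028 rect c [516.3  12.6] size [150.3  41.1] ang 76.8 mean [0.5157 0.0126 0.152 ] axis yaw from y deg -13.15 zmed 0.15221786473127147
top bar 876 rect c [ 486.2 -315.4] size [ 19.8 298.5] ang 85.6 mean [ 0.4823 -0.3147  0.164 ] axis yaw from y deg 85.52 zmed 0.16511923154467398
top rack 1288 rect c [516.   11.3] size [221.3  91.2] ang 76.6 mean [0.5072 0.0103 0.0353] axis yaw from y deg -12.44 zmed 0.035309839783152996
top reader 1822 rect c [492.4 306.8] size [122.6 118.3] ang 89.5 mean [0.4916 0.3052 0.0296] axis yaw from y deg 24.47 zmed 0.029665773007503365
side guardtop 1147 rect c [518.   12.6] size [151.3  41. ] ang 77.1 mean [0.5176 0.0192 0.1526] axis yaw from y deg -13.16 zmed 0.15327504112869247
side bar 778 rect c [ 487.8 -314.1] size [ 20.7 298.6] ang 85.7 mean [ 0.4798 -0.3105  0.1617] axis yaw from y deg 85.69 zmed 0.1632675914850077
side rack 1497 rect c [517.6  11.6] size [222.1  90.7] ang 76.9 mean [0.5134 0.0517 0.0361] axis yaw from y deg -25.76 zmed 0.03632932999925222
side reader 3670 rect c [494.2 301.2] size [107.1 120.1] ang 88.9 mean [0.4979 0.2949 0.0308] axis yaw from y deg -69.23 zmed 0.03080541934497446
top reader mask [0.4914 0.3029 0.0287]
side reader mask [0.4977 0.2945 0.0305]
[379 238 224 231 235 232 235 235 231 241 281 285 288 284 286 292 282 282
 282 289 289 286 282 286 285 290 289 293 289 286 288 290 301 258 246 246
 246 244 249 248 249 258 214  88 148 343]
```

```bash
cat > go.py <<'E'
import sys,numpy as np
from station import telemetry
from scipy.spatial.transform import Rotation as Ro
def go(x,y,z,yaw):
    o=telemetry.get_obs(); R=Ro.from_euler("xyz",o["eef_rot"]).as_matrix()
    s=R.T@(np.array([x,y,z])-o["ee_pos"]); d=(np.radians(yaw)-o["eef_rot"][2]+np.pi/2)%np.pi-np.pi/2
    print("t",o["time_s"],"slide",np.round(s,4),"spin",round(-d,4),"F",np.round(o["force"],2),"q6",round(o["qpos"][5],2),"w",round(o["grip_width"],4),"ee",np.round(o["ee_pos"],4),"yaw",round(np.degrees(o["eef_rot"][2]),2))
if __name__=="__main__": go(*map(float,sys.argv[1:]))
E
python3 go.py .517 .0126 .40 76.9
```

```text
t 1.25 slide [ 0.4704 -0.3351  0.0046] spin -0.8893 F [0.06 0.42 0.76] q6 -0.07 w 0.0941 ee [ 0.2406 -0.4946  0.4047] yaw 25.95
```

Request:
jog_arm([
  {"gripper": 0.094,"slide": [0.47,-0.335,0.005],"spin": -0.89},
  {"gripper": 0.094,"slide": [0.47,-0.335,0.005],"spin": -0.89},
  {"gripper": 0.094,"slide": [0.47,-0.335,0.005],"spin": -0.89},
  {"gripper": 0.094,"slide": [0.47,-0.335,0.005],"spin": -0.89},
  {"gripper": 0.094,"slide": [0.47,-0.335,0.005],"spin": -0.89},
  {"gripper": 0.094,"slide": [0.47,-0.335,0.005],"spin": -0.89},
  {"gripper": 0.094,"slide": [0.47,-0.335,0.005],"spin": -0.89},
  {"gripper": 0.094,"slide": [0.47,-0.335,0.005],"spin": -0.89},
])

```text
time_s: 2.05
ee_pos: [0.4324, -0.1413, 0.4015]
eef_rot: [3.141, 0.0, 1.343]
force: [0.6, -0.1, 0.3]
grip_width: 0.0939
grip_force: 0.0
```

```bash
python3 go.py .517 .0126 .40 76.9
```

```text
t 2.05 slide [0.169  0.0477 0.0015] spin 0.0009 F [ 0.65 -0.12  0.35] q6 -0.17 w 0.0939 ee [ 0.4324 -0.1413  0.4015] yaw 76.95
```

Request:
jog_arm([
  {"gripper": 0.094,"slide": [0.169,0.048,0.0],"spin": 0.001},
  {"gripper": 0.094,"slide": [0.169,0.048,0.0],"spin": 0.001},
  {"gripper": 0.094,"slide": [0.169,0.048,0.0],"spin": 0.001},
  {"gripper": 0.094,"slide": [0.169,0.048,0.0],"spin": 0.001},
  {"gripper": 0.094,"slide": [0.169,0.048,0.0],"spin": 0.001},
  {"gripper": 0.094,"slide": [0.169,0.048,0.04],"spin": 0.001},
  {"gripper": 0.094,"slide": [0.169,0.048,0.06],"spin": 0.001},
  {"gripper": 0.094,"slide": [0.169,0.048,0.06],"spin": 0.001},
])

```text
time_s: 2.85
ee_pos: [0.5163, 0.0098, 0.3389]
eef_rot: [-3.137, 0.001, 1.341]
force: [0.2, 0.1, 0.4]
grip_width: 0.0943
grip_force: 0.0
```

```bash
python3 go.py .517 .0126 .320 76.9; python3 - <<'E'
from fit import *
_,X=cloud("side"); allfit("side",X)
E
```

```text
t 2.85 slide [0.0029 0.0002 0.0188] spin -0.0009 F [0.24 0.1  0.45] q6 0.18 w 0.0943 ee [0.5163 0.0098 0.3389] yaw 76.85
side guardtop 1274 rect c [514.3  15.8] size [150.4 106.6] ang 51.6 mean [0.5177 0.0191 0.1527] axis yaw from y deg -12.9 zmed 0.1532830990036827
side bar 501 rect c [ 488.2 -311.8] size [ 17.8 299. ] ang 86.1 mean [ 0.4356 -0.307   0.1608] axis yaw from y deg 85.87 zmed 0.1624579476768751
side rack 1468 rect c [518.2  11.7] size [222.  91.] ang 76.9 mean [0.5143 0.054  0.0361] axis yaw from y deg -26.59 zmed 0.03627172336938579
side reader 3677 rect c [494.2 301. ] size [107.2 120.3] ang 89.2 mean [0.4978 0.2949 0.0307] axis yaw from y deg -69.37 zmed 0.030765412669564344
```

Request:
jog_arm([
  {"gripper": 0.094,"slide": [0.003,0,0.019],"spin": 0},
  {"gripper": 0.094,"slide": [0.003,0,0.019],"spin": 0},
  {"gripper": 0.03,"slide": [0.003,0,0.019],"spin": 0},
  {"gripper": 0.03,"slide": [0.003,0,0.019],"spin": 0},
  {"gripper": 0.03,"slide": [0.003,0,0.019],"spin": 0},
  {"gripper": 0.03,"slide": [0.003,0,0.019],"spin": 0},
  {"gripper": 0.03,"slide": [0.003,0,0.019],"spin": 0},
  {"gripper": 0.03,"slide": [0.003,0,0.019],"spin": 0},
], squeeze=20)

```text
time_s: 3.7
ee_pos: [0.5176, 0.0134, 0.3223]
eef_rot: [3.141, -0.0, 1.342]
force: [-1.0, -0.2, -0.0]
grip_width: 0.0495
grip_force: 0.0
```

```bash
python3 go.py .517 .0126 .41 76.9
```

```text
t 3.7 slide [-0.0009 -0.0004 -0.0877] spin -0.0003 F [-1.03 -0.15 -0.04] q6 0.18 w 0.0495 ee [0.5176 0.0134 0.3223] yaw 76.88
```

Request:
jog_arm([
  {"gripper": 0.03,"slide": [0,0,0],"spin": 0},
  {"gripper": 0.03,"slide": [0,0,0],"spin": 0},
  {"gripper": 0.03,"slide": [0,0,0],"spin": 0},
  {"gripper": 0.03,"slide": [0,0,-0.03],"spin": 0},
  {"gripper": 0.03,"slide": [0,0,-0.06],"spin": 0},
  {"gripper": 0.03,"slide": [0,0,-0.1],"spin": 0},
  {"gripper": 0.03,"slide": [0,0,-0.1],"spin": 0},
  {"gripper": 0.03,"slide": [0,0,-0.1],"spin": 0},
])

```text
time_s: 4.5
ee_pos: [0.5174, 0.0134, 0.4222]
eef_rot: [3.141, -0.0, 1.342]
force: [-0.3, -0.1, -2.9]
grip_width: 0.0398
grip_force: 20.0
```

```bash
python3 go.py .487 -.315 .42 -4.4;  python3 - <<'E'
from fit import *
im,X=cloud("side"); rect(X,(.235,.26),(.4,.65,-.12,.14),"g")
cv2.imwrite("pics/b.png",cv2.cvtColor(im,cv2.COLOR_RGB2BGR))
E
```

```text
t 4.5 slide [-0.3267  0.0449  0.0022] spin 1.4186 F [-0.26 -0.07 -2.93] q6 0.18 w 0.0398 ee [0.5174 0.0134 0.4222] yaw 76.88
g 1235 rect c [516.4  13.1] size [151.7  64.2] ang 76.3 mean [0.5189 0.0301 0.2517] axis yaw from y deg -10.83 zmed 0.25328610950237646
```

View pics/b.png

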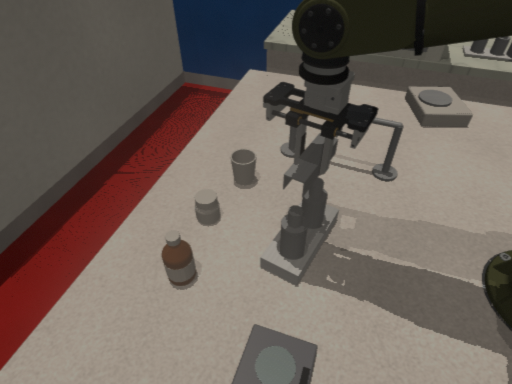

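The picture shows the guard held at about (310,160), and both beakers standing in the rack near (293,235) and (314,205). I'm carrying it to the rail.

Request:
jog_arm([
  {"gripper": 0.03,"slide": [-0.327,0.045,0.0],"spin": 1.419},
  {"gripper": 0.03,"slide": [-0.327,0.045,0.0],"spin": 1.419},
  {"gripper": 0.03,"slide": [-0.327,0.045,0.0],"spin": 1.419},
  {"gripper": 0.03,"slide": [-0.327,0.045,0.0],"spin": 1.419},
  {"gripper": 0.03,"slide": [-0.327,0.045,0.0],"spin": 1.419},
  {"gripper": 0.03,"slide": [-0.327,0.045,0.0],"spin": 1.419},
  {"gripper": 0.03,"slide": [-0.327,0.045,0.0],"spin": 1.419},
  {"gripper": 0.03,"slide": [-0.327,0.045,0.0],"spin": 1.419},
])

```text
time_s: 5.35
ee_pos: [0.4863, -0.3188, 0.4196]
eef_rot: [-3.139, 0.003, 0.132]
force: [-0.2, 0.6, -1.6]
grip_width: 0.04
grip_force: 20.0
```

```bash
python3 go.py .487 -.3147 .42 -4.4
```

```text
t 5.35 slide [ 0.0013 -0.004  -0.0004] spin 0.2085 F [-0.23  0.55 -1.56] q6 0.8 w 0.04 ee [ 0.4863 -0.3188  0.4196] yaw 7.55
```

Request:
jog_arm([
  {"gripper": 0.03,"slide": [0,0,0],"spin": 0.209},
  {"gripper": 0.03,"slide": [0,0,0],"spin": 0.209},
  {"gripper": 0.03,"slide": [0,0,0],"spin": 0.209},
  {"gripper": 0.03,"slide": [0,0,0],"spin": 0.209},
  {"gripper": 0.03,"slide": [0,0,0],"spin": 0.209},
])

```text
time_s: 5.85
ee_pos: [0.4872, -0.3152, 0.4216]
eef_rot: [-3.141, 0.001, -0.065]
force: [0.4, 0.6, -1.7]
grip_width: 0.04
grip_force: 20.0
```

```bash
python3 go.py .487 -.3147 .36 -4.4; python3 - <<'E'
from fit import *
im,X=cloud("side"); rect(X,(.22,.27),(.35,.65,-.37,-.26),"g");rect(X,(.14,.18),(.3,.67,-.42,-.2),"bar")
im,X=cloud("top"); rect(X,(.22,.26),(.35,.65,-.37,-.26),"g");rect(X,(.14,.18),(.3,.67,-.42,-.2),"bar")
E
```

```text
t 5.85 slide [-0.0002 -0.0005  0.0616] spin 0.0114 F [ 0.43  0.6  -1.69] q6 1.0 w 0.04 ee [ 0.4872 -0.3152  0.4216] yaw -3.75
g 1193 rect c [ 484.3 -309.5] size [152.4  62.7] ang 0.9 mean [ 0.4832 -0.2993  0.2432] axis yaw from y deg 86.94 zmed 0.2462963455467434
bar 776 rect c [ 487.8 -311.9] size [ 19.1 298.2] ang 85.9 mean [ 0.4807 -0.3107  0.1616] axis yaw from y deg 85.59 zmed 0.16305335455145442
g 266 rect c [ 488.9 -313.3] size [ 41.3 137.3] ang 85.7 mean [ 0.5233 -0.3093  0.2457] axis yaw from y deg 76.53 zmed 0.25064447197069495
bar 254 rect c [ 526.1 -318.3] size [ 18.5 220.1] ang 85.3 mean [ 0.5669 -0.32    0.163 ] axis yaw from y deg 84.5 zmed 0.16406950517433672
```

Request:
jog_arm([
  {"gripper": 0.03,"slide": [0,0,0.03],"spin": 0.011},
  {"gripper": 0.03,"slide": [0,0,0.055],"spin": 0.011},
  {"gripper": 0.03,"slide": [0,0,0.07],"spin": 0.011},
  {"gripper": 0.03,"slide": [0,0,0.076],"spin": 0.011},
  {"gripper": 0.03,"slide": [0,0,0.079],"spin": 0.011},
  {"gripper": 0.03,"slide": [0,0,0.081],"spin": 0.011},
  {"gripper": 0.03,"slide": [0,0,0.081],"spin": 0.011},
])

```text
time_s: 6.65
ee_pos: [0.4872, -0.3153, 0.3417]
eef_rot: [3.141, -0.001, -0.078]
force: [0.2, -1.3, -1.7]
grip_width: 0.0394
grip_force: 20.0
```

```bash
python3 go.py .487 -.3147 .34 -4.4; python3 - <<'E'
from fit import *
im,X=cloud("side"); cv2.imwrite("pics/c.png",cv2.cvtColor(im[60:220,240:440],cv2.COLOR_RGB2BGR).repeat(3,0).repeat(3,1))
E
```

```text
t 6.65 slide [-0.0003 -0.0006  0.0017] spin -0.0013 F [ 0.24 -1.27 -1.68] q6 1.01 w 0.0394 ee [ 0.4872 -0.3153  0.3417] yaw -4.47
```

View pics/c.png

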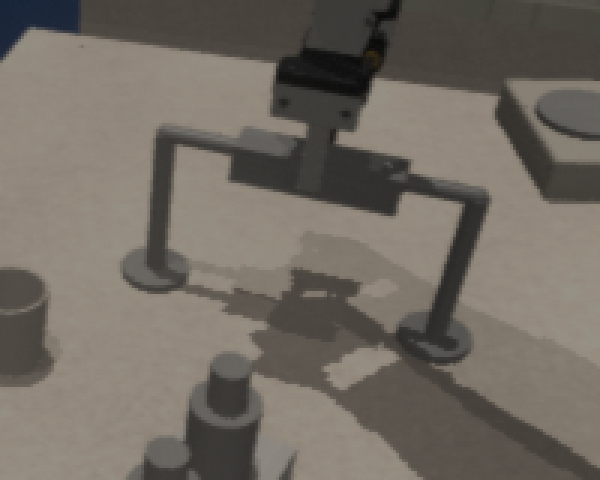

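The crop shows the guard straddling the bar at about (320,165), not yet bearing on it. I'll lower it a little more and open.

Request:
jog_arm([
  {"gripper": 0.03,"slide": [0,0,0.002],"spin": 0},
  {"gripper": 0.03,"slide": [0,0,0.003],"spin": 0},
  {"gripper": 0.06,"slide": [0,0,0.003],"spin": 0},
  {"gripper": 0.08,"slide": [0,0,0.003],"spin": 0},
  {"gripper": 0.08,"slide": [0,0,0.003],"spin": 0},
  {"gripper": 0.08,"slide": [0,0,0.003],"spin": 0},
  {"gripper": 0.08,"slide": [0,0,0.003],"spin": 0},
  {"gripper": 0.08,"slide": [0,0,0.003],"spin": 0},
])

```text
time_s: 7.5
ee_pos: [0.4872, -0.3153, 0.3381]
eef_rot: [-3.142, 0.0, -0.078]
force: [-0.5, 0.5, -0.1]
grip_width: 0.0796
grip_force: 0.0
```

```bash
python3 - <<'E'
import numpy as np
from go import go
c=np.array([.517,.0118]);a=np.array([.2275,.9738])
print("nests L,R",c+.05*a,c-.05*a)
go(.487,-.3147,.40,-4.4)
E
```

```text
nests L,R [0.528375 0.06049 ] [ 0.505625 -0.03689 ]
t 7.5 slide [-0.0002 -0.0006 -0.0619] spin -0.0014 F [-0.53  0.45 -0.06] q6 1.01 w 0.0796 ee [ 0.4872 -0.3153  0.3381] yaw -4.48
```

Request:
jog_arm([
  {"gripper": 0.08,"slide": [0,0,-0.03],"spin": 0},
  {"gripper": 0.08,"slide": [0,0,-0.07],"spin": 0},
  {"gripper": 0.08,"slide": [0,0,-0.09],"spin": 0},
  {"gripper": 0.08,"slide": [0,0,-0.09],"spin": 0},
])

```text
time_s: 7.9
ee_pos: [0.4872, -0.3152, 0.4313]
eef_rot: [3.139, -0.004, -0.078]
force: [-0.7, 0.6, -0.5]
grip_width: 0.0798
grip_force: 0.0
```

```bash
python3 go.py .5284 .0605 .40 76.9; python3 - <<'E'
from fit import *
im,X=cloud("side"); cv2.imwrite("pics/d.png",cv2.cvtColor(im[60:220,240:440],cv2.COLOR_RGB2BGR).repeat(3,0).repeat(3,1))
P=X.reshape(-1,3); rect(X,(.160,.185),(.41,.57,-.36,-.27),"g top")
for n in("side",):
  rect(X,(.145,.156),(.4,.62,-.1,.15),"necks"); rect(X,(.145,.156),(.4,.62,.01,.15),"neckL"); rect(X,(.145,.156),(.4,.62,-.1,.01),"neckR")
E
```

```text
t 7.9 slide [ 0.0116 -0.3779  0.0303] spin -1.4204 F [-0.65  0.62 -0.52] q6 1.01 w 0.0798 ee [ 0.4872 -0.3152  0.4313] yaw -4.48
g top 713 rect c [ 489.7 -313.2] size [ 44.5 160.5] ang 84.8 mean [ 0.4854 -0.3101  0.1694] axis yaw from y deg 85.41 zmed 0.16986311201516405
necks 280 rect c [517.2  11. ] size [129.4  29.4] ang 77.2 mean [0.5188 0.0189 0.1498] axis yaw from y deg -12.74 zmed 0.15017815802797516
neckL 156 rect c [528.8  60.8] size [27.7 28.6] ang 69.4 mean [0.5285 0.0619 0.1498] axis yaw from y deg 28.73 zmed 0.15017659669311514
neckR 124 rect c [506.3 -36.7] size [28.5 28.7] ang 37.4 mean [ 0.5065 -0.0352  0.1498] axis yaw from y deg 2.25 zmed 0.15018281885026968
```

View pics/d.png

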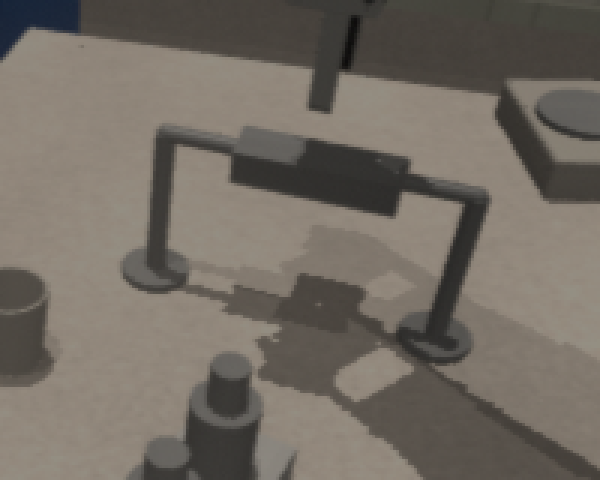

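The crop shows the guard hanging level on the bar at about (320,165) with the fingers clear of it. Now the left beaker.

Request:
jog_arm([
  {"gripper": 0.08,"slide": [0.012,-0.378,0.01],"spin": -1.42},
  {"gripper": 0.08,"slide": [0.012,-0.378,0.01],"spin": -1.42},
  {"gripper": 0.08,"slide": [0.012,-0.378,0.01],"spin": -1.42},
  {"gripper": 0.08,"slide": [0.012,-0.378,0.01],"spin": -1.42},
  {"gripper": 0.08,"slide": [0.012,-0.378,0.01],"spin": -1.42},
  {"gripper": 0.08,"slide": [0.012,-0.378,0.01],"spin": -1.42},
  {"gripper": 0.08,"slide": [0.012,-0.378,0.01],"spin": -1.42},
  {"gripper": 0.08,"slide": [0.012,-0.378,0.01],"spin": -1.42},
])

```text
time_s: 8.75
ee_pos: [0.5284, 0.0637, 0.4165]
eef_rot: [-3.139, 0.001, 1.13]
force: [0.3, -1.0, -0.5]
grip_width: 0.0801
grip_force: 0.0
```

```bash
python3 go.py .5285 .0607 .36 76.9
```

```text
t 8.75 slide [-0.0027  0.0015  0.0565] spin -0.2121 F [ 0.32 -1.03 -0.45] q6 0.49 w 0.0801 ee [0.5284 0.0637 0.4165] yaw 64.75
```

Request:
jog_arm([
  {"gripper": 0.08,"slide": [0,0,0.02],"spin": -0.212},
  {"gripper": 0.08,"slide": [0,0,0.04],"spin": -0.212},
  {"gripper": 0.08,"slide": [0,0,0.055],"spin": -0.212},
  {"gripper": 0.08,"slide": [0,0,0.055],"spin": -0.212},
  {"gripper": 0.08,"slide": [0,0,0.055],"spin": -0.212},
])

```text
time_s: 9.25
ee_pos: [0.5287, 0.0606, 0.3628]
eef_rot: [-3.14, 0.0, 1.333]
force: [-0.4, 0.4, 0.2]
grip_width: 0.0801
grip_force: 0.0
```

```bash
python3 go.py .5285 .0607 .316 76.9
```

```text
t 9.25 slide [ 0.0001 -0.0001  0.0468] spin -0.0087 F [-0.4   0.43  0.2 ] q6 0.28 w 0.0801 ee [0.5287 0.0606 0.3628] yaw 76.4
```

Request:
jog_arm([
  {"gripper": 0.06,"slide": [0,0,0.025],"spin": -0.009},
  {"gripper": 0.05,"slide": [0,0,0.045],"spin": -0.009},
  {"gripper": 0.045,"slide": [0,0,0.046],"spin": -0.009},
  {"gripper": 0.02,"slide": [0,0,0.046],"spin": -0.009},
  {"gripper": 0.02,"slide": [0,0,0.046],"spin": -0.009},
  {"gripper": 0.02,"slide": [0,0,0.046],"spin": -0.009},
  {"gripper": 0.02,"slide": [0,0,0.046],"spin": -0.009},
  {"gripper": 0.02,"slide": [0,0,0.046],"spin": -0.009},
], squeeze=40)

```text
time_s: 10.05
ee_pos: [0.5289, 0.0606, 0.318]
eef_rot: [3.14, -0.0, 1.343]
force: [1.5, -0.5, 5.1]
grip_width: 0.0294
grip_force: 40.0
```

```bash
python3 go.py .5285 .0607 .38 76.9
```

```text
t 10.05 slide [ 0.     -0.0003 -0.062 ] spin 0.0007 F [ 1.5  -0.46  5.07] q6 0.27 w 0.0294 ee [0.5289 0.0606 0.318 ] yaw 76.94
```

Request:
jog_arm([
  {"gripper": 0.02,"slide": [0,0,-0.015],"spin": 0},
  {"gripper": 0.02,"slide": [0,0,-0.035],"spin": 0},
  {"gripper": 0.02,"slide": [0,0,-0.05],"spin": 0},
  {"gripper": 0.02,"slide": [0,0,-0.055],"spin": 0},
  {"gripper": 0.02,"slide": [0,0,-0.055],"spin": 0},
  {"gripper": 0.02,"slide": [0,0,-0.055],"spin": 0},
  {"gripper": 0.02,"slide": [0,0,-0.055],"spin": 0},
  {"gripper": 0.02,"slide": [0,0,-0.055],"spin": 0},
])

```text
time_s: 10.85
ee_pos: [0.5286, 0.0606, 0.3715]
eef_rot: [-3.141, 0.0, 1.343]
force: [-0.3, 0.2, -2.4]
grip_width: 0.0292
grip_force: 40.0
```

```bash
cat > w.py <<'E'
from h import *
f=[];tau=[]
for i in range(8):
    cams.camera("side"); o=telemetry.get_obs(); f.append(o["force"]);tau.append(o["tau"][1:3])
print(o["time_s"],o["ee_pos"],o["grip_width"],o["grip_force"],"F mean",np.mean(f,0),"sd",np.std(f,0),"tau",np.mean(tau,0))
E
python3 w.py
```

```text
11.25 [0.52865833 0.06060735 0.37217132] 0.02918558885149044 39.9911105632782 F mean [-0.07054972  0.125377   -2.91555526] sd [0.35162426 0.39208779 0.35328357] tau [-52.76771933 -35.20457178]
```

Request:
jog_arm([
  {"gripper": 0.02,"slide": [0,0,0.02],"spin": 0},
  {"gripper": 0.02,"slide": [0,0,0.04],"spin": 0},
  {"gripper": 0.02,"slide": [0,0,0.05],"spin": 0},
  {"gripper": 0.02,"slide": [0,0,0.053],"spin": 0},
  {"gripper": 0.02,"slide": [0,0,0.0545],"spin": 0},
  {"gripper": 0.05,"slide": [0,0,0.0545],"spin": 0},
  {"gripper": 0.06,"slide": [0,0,0.0545],"spin": 0},
  {"gripper": 0.06,"slide": [0,0,0.0545],"spin": 0},
])

```text
time_s: 12.05
ee_pos: [0.5288, 0.0606, 0.3184]
eef_rot: [3.14, -0.0, 1.343]
force: [-0.4, 0.9, -0.7]
grip_width: 0.0498
grip_force: 0.0
```

Request:
jog_arm([
  {"gripper": 0.06,"slide": [0,0,0],"spin": 0},
  {"gripper": 0.06,"slide": [0,0,0],"spin": 0},
  {"gripper": 0.06,"slide": [0,0,-0.03],"spin": 0},
  {"gripper": 0.06,"slide": [0,0,-0.06],"spin": 0},
  {"gripper": 0.06,"slide": [0,0,-0.06],"spin": 0},
  {"gripper": 0.06,"slide": [0,0,-0.06],"spin": 0},
])

```text
time_s: 12.65
ee_pos: [0.5286, 0.0606, 0.3778]
eef_rot: [3.141, -0.0, 1.343]
force: [0.1, -0.3, 0.5]
grip_width: 0.06
grip_force: 0.0
```

```bash
python3 w.py; python3 go.py .506 -.0367 .375 76.9; python3 - <<'E'
from fit import *
im,X=cloud("side"); cv2.imwrite("pics/e.png",cv2.cvtColor(im[60:300,200:440],cv2.COLOR_RGB2BGR).repeat(2,0).repeat(2,1))
rect(X,(.145,.156),(.4,.62,.01,.15),"neckL"); rect(X,(.145,.156),(.4,.62,-.1,.01),"neckR")
E
```

```text
13.05 [0.52868551 0.0606085  0.37725523] 0.06009912893664712 0.0 F mean [ 0.12151746 -0.20779073  0.47342864] sd [0.44477549 0.37852844 0.65142221] tau [-51.78059086 -34.58380669]
t 13.05 slide [-0.0999 -0.0001  0.0023] spin 0.0006 F [-0.8  -0.81  0.38] q6 0.27 w 0.0601 ee [0.5287 0.0606 0.3773] yaw 76.94
neckL 154 rect c [528.3  60.7] size [27.5 29.1] ang 13.3 mean [0.5282 0.0622 0.1498] axis yaw from y deg -4.4 zmed 0.15003802334077324
neckR 28 rect c [509.5 -40.2] size [30.1 18.1] ang 36.2 mean [ 0.5158 -0.0355  0.1498] axis yaw from y deg -13.9 zmed 0.15000206564205054
```

View pics/e.png

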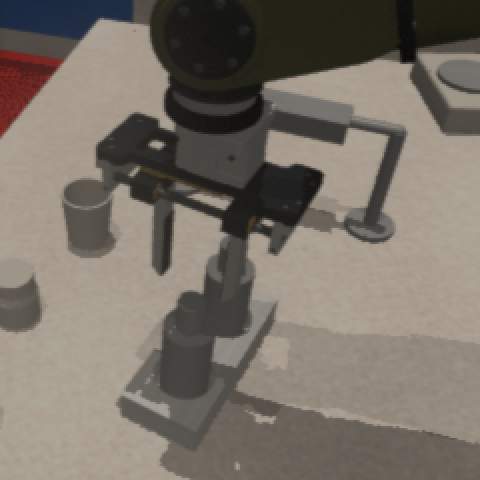

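The left beaker is back in its nest, upright at about (187,345), and weighs about 3.4 N. Next, the right one.

Request:
jog_arm([
  {"gripper": 0.06,"slide": [-0.04,0,0],"spin": 0},
  {"gripper": 0.06,"slide": [-0.08,0,0],"spin": 0},
  {"gripper": 0.06,"slide": [-0.1,0,0],"spin": 0},
  {"gripper": 0.06,"slide": [-0.1,0,0],"spin": 0},
  {"gripper": 0.06,"slide": [-0.1,0,0.03],"spin": 0},
  {"gripper": 0.055,"slide": [-0.1,0,0.055],"spin": 0},
  {"gripper": 0.05,"slide": [-0.1,0,0.06],"spin": 0},
  {"gripper": 0.045,"slide": [-0.1,0,0.06],"spin": 0},
])

```text
time_s: 13.9
ee_pos: [0.5063, -0.0362, 0.3175]
eef_rot: [-3.14, 0.0, 1.343]
force: [0.5, 0.3, -0.4]
grip_width: 0.0468
grip_force: 0.0
```

Request:
jog_arm([
  {"gripper": 0.02,"slide": [0,0,0],"spin": 0},
  {"gripper": 0.02,"slide": [0,0,0],"spin": 0},
  {"gripper": 0.02,"slide": [0,0,0],"spin": 0},
  {"gripper": 0.02,"slide": [0,0,0],"spin": 0},
  {"gripper": 0.02,"slide": [0,0,0],"spin": 0},
  {"gripper": 0.02,"slide": [0,0,0],"spin": 0},
])

```text
time_s: 14.5
ee_pos: [0.5063, -0.0368, 0.3188]
eef_rot: [3.139, -0.0, 1.343]
force: [1.3, 0.2, 6.8]
grip_width: 0.0292
grip_force: 40.0
```

```bash
python3 go.py .506 -.0367 .3165 76.9
```

```text
t 14.5 slide [ 0.     -0.0004  0.0023] spin 0.0005 F [1.26 0.16 6.77] q6 0.08 w 0.0292 ee [ 0.5063 -0.0368  0.3188] yaw 76.93
```

Request:
jog_arm([
  {"gripper": 0.02,"slide": [0,0,-0.015],"spin": 0},
  {"gripper": 0.02,"slide": [0,0,-0.035],"spin": 0},
  {"gripper": 0.02,"slide": [0,0,-0.05],"spin": 0},
  {"gripper": 0.02,"slide": [0,0,-0.055],"spin": 0},
  {"gripper": 0.02,"slide": [0,0,-0.055],"spin": 0},
  {"gripper": 0.02,"slide": [0,0,-0.055],"spin": 0},
  {"gripper": 0.02,"slide": [0,0,-0.055],"spin": 0},
  {"gripper": 0.02,"slide": [0,0,-0.055],"spin": 0},
])

```text
time_s: 15.3
ee_pos: [0.506, -0.0368, 0.372]
eef_rot: [-3.14, 0.0, 1.343]
force: [0.5, 0.2, -5.8]
grip_width: 0.0297
grip_force: 40.0
```

```bash
python3 w.py;python3 go.py .493 .304 .52 76.9
```

```text
15.7 [ 0.50605147 -0.03679798  0.37267073] 0.02941382740891807 39.994128942489624 F mean [-0.13012089 -0.09017535 -6.11793978] sd [0.40206893 0.4363247  0.45159142] tau [-50.97049981 -36.31467953]
t 15.7 slide [ 0.329  -0.0897 -0.1473] spin 0.0006 F [-0.   -0.48 -5.88] q6 0.08 w 0.0294 ee [ 0.5061 -0.0368  0.3727] yaw 76.94
```

The right beaker is heavier, at about 6.5 N against 3.4 N. I'll carry it high over the left one to the reader.

Request:
jog_arm([
  {"gripper": 0.02,"slide": [0,0,-0.03],"spin": 0},
  {"gripper": 0.02,"slide": [0,0,-0.07],"spin": 0},
  {"gripper": 0.02,"slide": [0,0,-0.11],"spin": 0},
  {"gripper": 0.02,"slide": [0,0,-0.14],"spin": 0},
  {"gripper": 0.02,"slide": [0,0,-0.14],"spin": 0},
  {"gripper": 0.02,"slide": [0,0,-0.14],"spin": 0},
])

```text
time_s: 16.3
ee_pos: [0.506, -0.0368, 0.5114]
eef_rot: [-3.141, 0.0, 1.343]
force: [0.5, -0.2, -8.0]
grip_width: 0.0292
grip_force: 40.0
```

```bash
python3 go.py .493 .304 .512 76.9
```

```text
t 16.3 slide [ 0.329  -0.0897 -0.0006] spin 0.0006 F [ 0.51 -0.17 -7.97] q6 0.08 w 0.0292 ee [ 0.506  -0.0368  0.5114] yaw 76.94
```

Request:
jog_arm([
  {"gripper": 0.02,"slide": [0.038,-0.01,0],"spin": 0},
  {"gripper": 0.02,"slide": [0.077,-0.021,0],"spin": 0},
  {"gripper": 0.02,"slide": [0.123,-0.034,0],"spin": 0},
  {"gripper": 0.02,"slide": [0.17,-0.046,0],"spin": 0},
  {"gripper": 0.02,"slide": [0.215,-0.059,0],"spin": 0},
  {"gripper": 0.02,"slide": [0.26,-0.071,0],"spin": 0},
  {"gripper": 0.02,"slide": [0.3,-0.082,0],"spin": 0},
  {"gripper": 0.02,"slide": [0.329,-0.09,0],"spin": 0},
])

```text
time_s: 17.1
ee_pos: [0.4925, 0.3067, 0.5095]
eef_rot: [-3.138, 0.003, 1.344]
force: [-0.0, -1.0, -7.2]
grip_width: 0.0291
grip_force: 40.0
```

```bash
python3 go.py .493 .304 .392 76.9
```

```text
t 17.1 slide [-0.0022  0.0015  0.1175] spin 0.0021 F [-0.02 -0.99 -7.2 ] q6 0.72 w 0.0291 ee [0.4925 0.3067 0.5095] yaw 77.02
```

Request:
jog_arm([
  {"gripper": 0.02,"slide": [0,0,0.03],"spin": 0},
  {"gripper": 0.02,"slide": [0,0,0.065],"spin": 0},
  {"gripper": 0.02,"slide": [0,0,0.095],"spin": 0},
  {"gripper": 0.02,"slide": [0,0,0.113],"spin": 0},
  {"gripper": 0.02,"slide": [0,0,0.118],"spin": 0},
  {"gripper": 0.02,"slide": [0,0,0.118],"spin": 0},
  {"gripper": 0.02,"slide": [0,0,0.118],"spin": 0},
  {"gripper": 0.02,"slide": [0,0,0.118],"spin": 0},
])

```text
time_s: 17.9
ee_pos: [0.4928, 0.304, 0.3956]
eef_rot: [3.14, -0.001, 1.343]
force: [0.2, -0.2, -5.2]
grip_width: 0.0292
grip_force: 40.0
```

```bash
python3 w.py; python3 - <<'E'
from fit import *
im,X=cloud("side"); im2,X2=cloud("top")
cv2.imwrite("pics/f.png",cv2.resize(cv2.cvtColor(np.hstack([im,im2]),cv2.COLOR_RGB2BGR),(800,300)))
P=X.reshape(-1,3);m=(abs(P[:,0]-.493)<.05)&(abs(P[:,1]-.304)<.05)&(P[:,2]>.05)&(P[:,2]<.17);print("beaker",P[m].min(0),P[m].max(0))
rect(X,(.160,.185),(.41,.57,-.36,-.27),"g top");rect(X2,(.160,.185),(.41,.57,-.36,-.27),"g top2")
rect(X,(.145,.156),(.4,.62,.01,.15),"neckL");rect(X2,(.145,.156),(.4,.62,.01,.15),"neckL2")
E
```

```text
18.3 [0.49274122 0.3040088  0.39480551] 0.029142285813368255 39.98856961727142 F mean [ 0.21340534  0.12569132 -5.51554024] sd [0.42662907 0.58896265 0.29248206] tau [-60.76321095 -37.89251268]
beaker [0.4647 0.2983 0.0827] [0.5138 0.3294 0.1699]
g top none
g top2 1044 rect c [ 490.4 -313.8] size [ 40.9 159.3] ang 85.5 mean [ 0.4858 -0.3139  0.1696] axis yaw from y deg 85.56 zmed 0.16971784169101495
neckL none
neckL2 116 rect c [526.3  60.1] size [27.3 27.8] ang 90.0 mean [0.5265 0.0601 0.1494] axis yaw from y deg -72.11 zmed 0.1495840704944486
```

View pics/f.png

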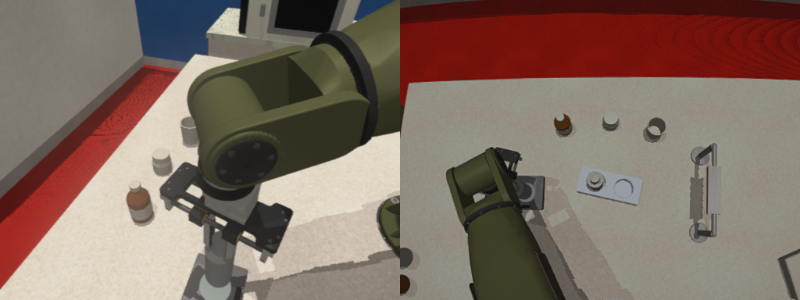

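The right beaker is held over the reader at about (218,250) in the left half of the picture. The left beaker is in its nest at (596,181) and the guard is on the rail at (713,190). Everything is in place, so I'm handing in.

```bash
python3 -c "
from station import workorder; print(workorder.hand_in())"
```

```text
the job is handed in; nothing more can be done
None
```

The job is handed in (no verdict came back): the right beaker is heavier (about 6.5 N against 3.4 N) and is held about 5 cm above the reader window, with the left beaker in its nest and the guard on the rail.

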